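# Hang the basket sieve on the straining stand over the bowl

### The job

Set up for straining salsa: put the blue glass bowl upright on the ledge under the hook of the straining stand, and hang the basket sieve on that hook so that it hangs level over the bowl. Bring the middle of the sieve's handle bar into the hook's side opening from the side and lower it gently to the bottom of the throat; the hook arm is held only by a thumbscrew, so feel for it and never push on the stand hard (keep under 10 N). Leave the other things on the ledge where they are and let go of everything.

Things in the scene. Friction and masses are not known exactly. Their poses are not given: they have to be found in the camera images.
- stand: Straining stand, fixed. Origin on the ledge straight below the middle of the hook's throat; x points from there to its post (away from the robot at yaw 0), z up. Foot: a U of 12 mm rod lying on the ledge, prongs along x at y = +-90 mm (x = -75 to 100 mm), crossbar at x = 100 mm; the bowl goes between the prongs. All y, x below are in this frame.
- stand_post (a point): Top of the stand's post: 12 mm upright rod at x = 100, y = 20 mm, 315 mm tall. A collar (28 mm wide, 26 mm tall) with a thumbscrew holds a 10 mm arm rod that runs along -x at y = 20 mm to the hook; rod axis and collar middle are level with the hook's lip.
- hook_line (a point): Point on the stand (not on the arm), 235 mm above its origin. The hook's lip is set by hand anywhere from 15 mm below to 15 mm above this height, which is NOT measured: find it by touch or sight. The hook is a copper-coloured upright plate, 6 mm thick in x (-3 to 3 mm), y = -16.5 to 26.5 mm, open on its -y side; rigid up to 10 N.
- hook_mouth_line (a point): Point 16.5 mm to -y of hook_line, on the mouth side of the plate. Heights from the top of the lip: lip y -16.5 to -6.5 mm, square-edged; side slot over it, 0 to 12 mm, clear to the back wall at y = 6.5 mm; roofed by an overhang from 12 to 21 mm, y -16.5 to 26.5, flat top. Behind the lip the throat, y -6.5 to 6.5, goes down to a flat floor at -13 mm. Plate's underside -21 mm.
- sieve: Stainless basket sieve, 0.2 to 0.4 kg, 98 mm wide at the rim, 46 mm tall, bottom 68 mm wide. Origin under the middle of its bottom, z up. Rigid arched handle in its xz plane: 7 mm wires rise from the rim at x = +-49 mm (bowing to 52) to a straight round grip bar along x. Symmetric under half a turn.
- sieve_bar (a point): Middle of the grip bar: round, 9 mm thick, along the sieve's x from -46 to 46 mm, axis 142 mm above the sieve's bottom. This middle belongs in the hook; a pinch about 30 mm along the bar leaves it free and the sieve stays nearly level in a firm grip (60 to 90 N).
- bowl: Blue glass bowl, round, 140 mm across the rim, 55 mm tall, 0.45 kg; wall 8 mm thick, nearly upright in its upper 30 mm (132 mm across 24 mm up), bottom 84 mm wide. Can be carried by a firm pinch of the rim (100 N). Origin under the middle of its bottom, z up.
- molcajete: Three-legged stone mortar with its pestle in it, 176 mm wide, 105 mm tall (pestle to 155 mm). Heavy, does not move. Leave alone. Origin under its middle on the ledge.
- lunch_box: Plastic box with red clip-on lid, 118 x 180 x 68 mm, 0.9 kg. Leave alone. Origin under its middle.
- spoon: Bamboo spoon lying on the ledge, 260 mm long along its x, under 30 mm high. Leave alone. Origin under its middle.
- jar: Glass spice jar with green cap, 64 mm wide, 95 mm tall. Leave alone. Origin under its middle.
- mill: Dark wooden pepper mill, 56 mm wide, 155 mm tall. Leave alone. Origin under its middle.
There are look-alikes about, which are no part of the job. What is meant by the sieve is not green, and is the smaller of those in its own colour. There is more than one size of the bowl; the one meant has the size given above.

How it is judged:
At the end, for the whole second after the job is handed in: Sieve bar at the bottom of the hook's throat (within 5 mm of its middle across, bar middle within 12 mm of the plate); sieve still, tilt under 0.2 rad, clear of the bowl; bowl upright and still on the ledge, middle within 25 mm of the point below the hook (x of sieve_bar in the frame of stand between -0.012 and 0.012 m and y of sieve_bar in the frame of stand between -0.005 and 0.005 m and z of sieve_bar in the frame of stand between 0.206 and 0.244 m and angle between sieve's own z axis and vertical below 0.2 rad and linear speed of sieve below 0.03 m/s and contact force between sieve and bowl below 0.1 N and horizontal distance between bowl and stand below 0.025 m and height (world z) of bowl below 0.004 m and angle between bowl's own z axis and vertical below 0.05 rad and linear speed of bowl below 0.02 m/s); the robot touches nothing.
It fails at once if the sieve is pushed against the stand or its hook with more than 10 N, or dropped onto it (contact force between sieve and stand above 10 N).
It fails at once if the robot pushes on the stand with more than 10 N (contact force between stand and the fingers above 10 N or contact force between stand and the arm above 10 N).
It fails at once if the bowl is tipped over (angle between bowl's own z axis and vertical above 0.6 rad).
It fails at once if a bystander is shifted by more than 30 mm (distance of any of lunch_box, spoon, jar, mill from where it was at the start of the episode above 0.03 m).
It also fails if it takes over 64 s, if anything falls off the work surface, if the arm or the gripper's body presses on something with over 40 N, if the wrist force passes 120 N, or if a joint passes its speed limit or range.

### The arm

A 6-joint arm with a two-finger parallel gripper is mounted at the origin on the work surface. World frame = base frame: x ahead of the robot, y to its left, z up, the work surface at z = 0. Lengths are in m, angles in rad, forces in N, time in s.
With the tool pointing down it reaches from about 0.375 to 0.975 m from the base axis. Payload 3.8 kg.
Tool frame: the origin (TCP) lies at the very end of the fingers, on their centre line; the grasp point (between the pads) lies 19 mm behind it; z points along the fingers, y is the direction in which the jaws open and shut (so a half turn about z gives the same grasp; the last joint's range is limited). The gripper opens to 85 mm and grips with 20 to 120 N. Pads are 22 mm wide; open, the fingers measure 114 mm over their backs; the gripper's body (76 mm by 85 mm) begins 54 mm behind the grasp point. The pads swing forward as they close: fully open they stand 13 mm farther back than shut.
Start: joints at [-1.263, 0.264, 1.604, -0, 1.274, -0.037], TCP at [0.228, -0.635, 0.231] pointing down, gripper open.
Joint ranges: [-2.63, 2.63], [-0.94, 2.18], [0.31, 2.57], [-1.31, 4.45], [0, 2.66], [-2.55, 2.55]. Speed limits (rad/s): [2.57, 2.57, 3.14, 3.14, 3.14, 3.14].

### API

Orientations are given as a rotation vector (axis times angle).
In Python, from workcell import status, read_camera, camera_info, order gives the robot as it stands.
- The arm moves only by the tool move_arm, never from a script. Its argument "deltas" is a list of rows, each a list of 3 entries, a list of its own where there are three numbers: the turn, a rotation vector about the world's x, y, z as a fraction of full scale, then the shift along the world's x, y, z as a fraction of full scale, then the closure, from -1 (fully open) to 1 (shut), so that 0 is half open. A call has 1 to 20 rows; each row is the pose to reach, as a shift and turn from the pose commanded when the call began; what a row does not reach only later rows make up. Full scale, the value 1, is 0.1 m for a shift and pi/2 rad for a turn. A row lasts 1/8 s, in which the tool goes at most 62.5 mm and 10.7 degrees, less where a joint would pass 70% of its speed; a pose out of reach is approached as far as the arm can. A call with a number of a shift or a turn outside -1 to 1 is refused whole. A call with a gripper value outside its range is refused whole. The fingers move at their own pace and stop on an object; "grip_force" is the grip in N (left out, the last holds). Time passes only in rows, so rows that repeat a pose let the fingers close. It gives the time, the measured TCP pose, the force and the opening at its end, in the units of the state.
- status.read_state(): the state, without advancing time (a new reading comes with each control period).
- read_camera(name): name is "scene" or "top" or "wrist"; returns (picture, depth): 480x640x3 uint8, red, green, blue; 480x640 float32, m along the optical axis (not along the pixel's ray), 0 where there is no reading.
- camera_info(name): a dict with "K" (3x3 intrinsics, pixels), "R" (3x3) and "t" (3): a world point X has camera coordinates R X + t. Camera axes: x right, y down, z forward; pixel columns grow to the right and rows downward; lengths in m; the calibration is good to about 2 mm. A picture is of the moment at which its call begins: read the wrist's pose just before it. camera_info takes no time and is no camera call; for the wrist camera it gives the pose at the moment of the call.
- order.finish_job(): hands the job in, once; it reports no verdict.
The state is a dict: "time": time; "q": joint angles; "joint_vel": joint speeds; "joint_torque": joint torques, N m; "tool_pos": TCP position; "tcp_rot": TCP orientation; "wrist_force": force on the tool from outside, world axes, zero at the start; "torque": the same for the moment, N m; "width": opening from 0.0 (shut) to 1.0 (fully open).
Only numpy, scipy, OpenCV 4.12 (cv2) and the standard library are available. Lean on these libraries where they do the work, as an engineer would, in place of code of your own. Each camera call takes 0.05 s, during which the arm holds its last target. There are 200 camera calls.

## Working session

There is one attempt and no reset: what is moved stays moved. The work goes in short steps, Python scripts to look and compute and a tool call to move; the robot and the scene stay as the last step left them, time stands still between calls to the robot, and variables do not carry over. Pictures are saved under pics/ and viewed, about 8 in all and at most 12, crops included, and the job is handed in when it is done.

Besides the shell and the picture viewer there is one more tool, called after ">>>" as a command line: name --argument value ..., lists and objects as JSON in quotes. move_arm: Moves the arm, as the interface text tells. Its arguments: {"type":"object","properties":{"deltas":{"type":"array","items":{"type":"array"}},"grip_force":{"type":"number"}},"required":["deltas"]}

```bash
mkdir -p pics; cat > h.py <<'E'
import numpy as np, cv2
from workcell import status, read_camera, camera_info, order
def shot(cam):
    i=camera_info(cam); im,d=read_camera(cam)
    return im,d,i
def cloud(d,i):
    K,R,t=[np.array(i[k]) for k in('K','R','t')]
    v,u=np.mgrid[:480,:640]
    c=np.stack([(u-K[0,2])/K[0,0]*d,(v-K[1,2])/K[1,1]*d,d],-1)
    return (c-t.ravel())@R
def save(im,n): cv2.imwrite('pics/'+n+'.png',im[...,::-1])
E
python3 - <<'E'
from h import *
for c in('scene','top'):
    im,d,i=shot(c); save(im,c+'1'); np.savez(c+'1.npz',im=im,P=cloud(d,i),d=d); print(c,np.array(i['K'])[0,0],-np.array(i['R']).T@np.array(i['t']).ravel())
print(status.read_state())
E
```

```text
scene 546.0113327516665 [1.53165044 0.46202577 0.91221637]
top 523.7007649188272 [ 0.32856354 -0.00356412  1.42404949]
{'time': 0.1, 'q': array([-1.26288241e+00,  2.64672444e-01,  1.60526493e+00,  8.41384147e-06,
        1.27369479e+00, -3.69234429e-02]), 'joint_vel': array([-6.15047467e-05, -5.16195108e-04, -3.73878045e-03, -2.47182624e-04,
        1.44139754e-03, -5.22813860e-04]), 'joint_torque': array([ 1.13760004e-04, -5.16706538e+01, -3.68590558e+01, -1.20260120e-04,
        6.25484376e-03, -3.21457583e-05]), 'tool_pos': array([ 0.22796194, -0.63462819,  0.23007529]), 'tcp_rot': array([-3.09301998e+00, -5.38638722e-01,  4.19966086e-04]), 'wrist_force': array([ 0.65442648, -0.5373177 , -1.18395289]), 'torque': array([0.02708023, 0.03531729, 0.0221448 ]), 'width': 1.003168789351734}
```

View pics/scene1.png

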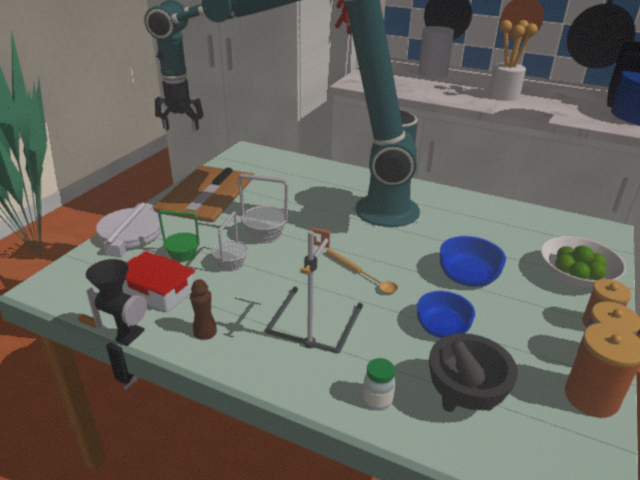

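View pics/top1.png

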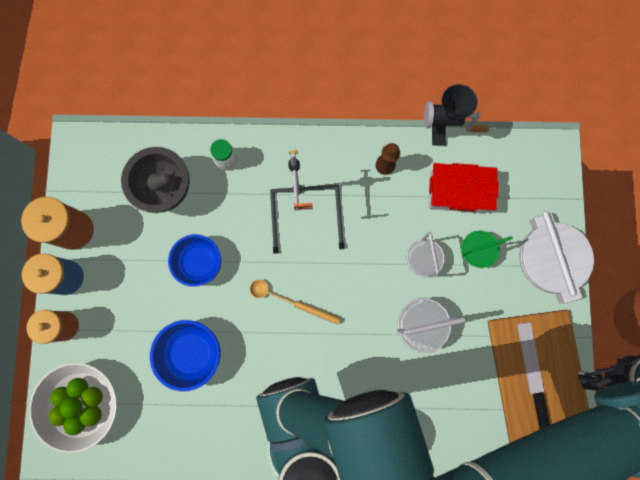

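The scene view shows the stand at about (310,300), the small steel sieve at (230,250), a larger one at (265,215), a green one at (180,240), and the small blue bowl at (445,315). In the top view the hook is at (303,207), with foot prongs at u≈275 and 342. The small sieve is at (427,258), its bar near (431,242), and the small bowl at (195,260).

```bash
python3 - <<'E'
from h import *
T=np.load('top1.npz'); im=T['im'].astype(int); P=T['P']; S=np.load('scene1.npz'); sim=S['im'].astype(int); SP=S['P']
r,g,b=[im[...,k] for k in range(3)]
print('table z',np.median(P[300:320,480:490,2]))
# bowl
m=((b>1.6*g)&(b>80)&(b>2*r)).astype(np.uint8); n,l,st,c=cv2.connectedComponentsWithStats(m)
for k in range(1,n):
    if st[k,4]>300:
        Q=P[(l==k)]; rim=Q[Q[:,2]>Q[:,2].max()-.012]
        (cx,cy),rad=cv2.minEnclosingCircle(rim[:,:2].astype(np.float32)); print('bowl',st[k],cx,cy,rad,Q[:,2].max())
# foot: low dark
def reg(P,u0,u1,v0,v1): 
    M=np.zeros(P.shape[:2],bool); M[v0:v1,u0:u1]=1; return M
M=reg(P,262,352,180,256)&(P[...,2]>.004)&(P[...,2]<.03)&(im.sum(-1)<200)
Q=P[M]; print('foot',M.sum()); 
rect=cv2.minAreaRect(Q[:,:2].astype(np.float32)); print(rect, cv2.boxPoints(rect))
# hook copper
for nm,I,PP,box in(('top',im,P,(280,320,140,215)),('scene',sim,SP,(290,345,220,290))):
    M=reg(PP,*box)&(PP[...,2]>.12)
    C=M&(I[...,0]>1.5*I[...,2])&(I[...,0]>90)
    Q=PP[C]; print(nm,'copper',Q.min(0),Q.max(0),np.median(Q,0))
    for zz in(0.2,.22,.24,.26,.28,.3,.32):
        Q=PP[M&(abs(PP[...,2]-zz)<.01)]; 
        if len(Q): print(zz,len(Q),np.median(Q,0),Q.min(0),Q.max(0))
# sieve
for nm,PP,box in(('top',P,(400,470,228,282)),('scene',SP,(205,250,205,275))):
    M=reg(PP,*box)
    for a,bb in((.03,.06),(.06,.12),(.12,.155)):
        Q=PP[M&(PP[...,2]>a)&(PP[...,2]<bb)]
        if len(Q): print(nm,a,len(Q),Q.min(0),Q.max(0),np.median(Q,0))
        if len(Q)>5 and a!=.06: print(cv2.minAreaRect(Q[:,:2].astype(np.float32)))
o=np.hstack([cv2.resize(sim[190:290,190:350].astype(np.uint8),None,fx=4,fy=4),cv2.resize(im[130:280,260:475].astype(np.uint8),(1,400))])
save(cv2.resize(sim[200:290,200:340].astype(np.uint8),None,fx=5,fy=5,interpolation=2),'crop1')
E
```

```text
table z 0.0008076393473604993
bowl [ 168  235   53   51 2166] 0.32856354117393494 -0.0035641216672956944 9.999999747378752e-05 1.4240494930657206
bowl [ 150  320   70   71 3934] 0.32856354117393494 -0.0035641216672956944 9.999999747378752e-05 1.4240494930657206
foot 304
((0.6010555624961853, 0.02330634742975235), (0.1792777180671692, 0.19155053794384003), 4.395247936248779) [[ 0.5043404   0.11193036]
 [ 0.5190202  -0.07905685]
 [ 0.6977707  -0.06531767]
 [ 0.6830909   0.12566954]]
top copper [0.57936152 0.00845207 0.22019196] [0.71634702 0.06214697 0.26287236] [0.58407127 0.02902402 0.25410816]
0.22 36 [0.58320804 0.02506282 0.22399417] [0.57993939 0.00632438 0.21558322] [0.67798048 0.06207443 0.22936277]
0.24 237 [0.64021565 0.04592197 0.24168997] [0.57954208 0.00629707 0.23017251] [0.71634702 0.06356273 0.24990856]
0.26 122 [0.58828589 0.04034967 0.25602444] [0.57936152 0.00618578 0.25013453] [0.69338752 0.06113355 0.26944091]
0.28 14 [0.67866317 0.05017061 0.28103485] [0.6758822  0.04559262 0.27001067] [0.67998036 0.05524575 0.28917775]
0.3 13 [0.67812776 0.04929586 0.30211933] [0
[... 1585 characters left out ...]
175624370575, -0.31517142057418823), (0.09747631847858429, 0.10744985938072205), 37.39547348022461)
scene 0.03 674 [ 0.35675007 -0.3434774   0.03016497] [ 0.54580967 -0.24222961  0.05966438] [ 0.4962613  -0.28783357  0.04695898]
((0.44979536533355713, -0.2962357997894287), (0.1911388635635376, 0.09984416514635086), 4.550276756286621)
scene 0.06 234 [ 0.3006596  -0.35424609  0.06080922] [ 0.54889855 -0.27920733  0.11900243] [ 0.36889691 -0.31544888  0.06864656]
scene 0.12 115 [ 0.43811487 -0.3066841   0.12082169] [ 0.54787853 -0.27882475  0.15157784] [ 0.49838221 -0.29072953  0.14456961]
((0.49311113357543945, -0.292644202709198), (0.1111983209848404, 0.011364582926034927), 9.685977935791016)
```

View pics/crop1.png

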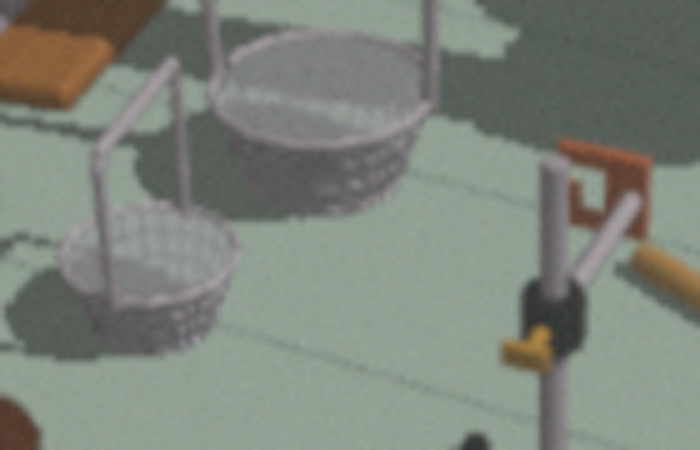

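The crop shows the hook plate at about (605,185), open on its left (−y) side with the slot visible. The sieve bar runs from about (97,160) to (172,65). Next I'll work out the refined numbers.

```bash
python3 - <<'E'
from h import *
T=np.load('top1.npz'); im=T['im'].astype(int); P=T['P']; d=T['d']; S=np.load('scene1.npz'); sim=S['im'].astype(int); SP=S['P']
i=camera_info('top'); K,R,t=[np.array(i[k]) for k in('K','R','t')]; C=-R.T@t.ravel()
r,g,b=[im[...,k] for k in range(3)]
m=((b>1.6*g)&(b>80)&(b>2*r)).astype(np.uint8); n,l,st,_=cv2.connectedComponentsWithStats(m)
for k in range(1,n):
    if st[k,4]>300:
        v,u=np.nonzero(l==k); ray=np.stack([(u-K[0,2])/K[0,0],(v-K[1,2])/K[1,1],np.ones(len(u))],-1)@R
        X=C+ray*((0.055-C[2])/ray[:,2:]); print('bowl',cv2.fitEllipse(cv2.convexHull(X[:,:2].astype(np.float32))), np.median(d[l==k]),(d[l==k]>0).sum())
o=np.array([.5856,.0221]); a=np.radians(4.4); Rz=np.array([[np.cos(a),-np.sin(a)],[np.sin(a),np.cos(a)]])
for nm,I,PP in(('top',im,P),('scene',sim,SP)):
    L=(PP[...,:2]-o)@Rz; z=PP[...,2]
    v=(z>.19)&(z<.3)&(abs(L[...,0])<.012)&(abs(L[...,1]-.005)<.035)
    Q=np.c_[L[v],z[v]]; print(nm,'plate',v.sum(),np.percentile(Q,[1,5,50,95,99],axis=0).round(4).tolist())
    w=(z>.19)&(z<.3)&(L[...,0]>.015)&(L[...,0]<.075)&(abs(L[...,1]-.02)<.015)
    Q=np.c_[L[w],z[w]]; print(' rod',w.sum(),np.percentile(Q,[2,50,90,98],axis=0).round(4).tolist())
    s=(z>.134)&(z<.16)&(PP[...,0]>.42)&(PP[...,0]<.56)&(abs(PP[...,1]+.293)<.03)
    Q=PP[s]; c=np.median(Q,0); vx=cv2.fitLine(Q[:,:2].astype(np.float32),cv2.DIST_HUBER,0,.01,.01).ravel()
    print(' bar',len(Q),vx,np.degrees(np.arctan2(vx[1],vx[0])),Q.min(0),Q.max(0),np.median(Q[:,2]))
    s=(z>.035)&(z<.05)&(PP[...,0]>.42)&(PP[...,0]<.57)&(abs(PP[...,1]+.30)<.055); print(' rim',cv2.minEnclosingCircle(PP[s][:,:2].astype(np.float32)))
E
```

```text
bowl ((0.4763902723789215, 0.3150242269039154), (0.13511787354946136, 0.13912518322467804), 164.12161254882812) 1.4138185 2159
bowl ((0.2320100963115692, 0.32814887166023254), (0.1774553507566452, 0.1791030764579773), 19.01000213623047) 1.3735459 3916
top plate 130 [[-0.0044, -0.0158, 0.2175], [-0.0042, -0.0137, 0.22], [-0.0025, 0.0055, 0.2491], [0.0072, 0.0243, 0.2602], [0.0102, 0.0258, 0.2612]]
 rod 109 [[0.0169, 0.0155, 0.235], [0.0452, 0.0201, 0.2407], [0.0685, 0.0243, 0.2434], [0.0735, 0.025, 0.2461]]
 bar 161 [ 0.98565215  0.16878933  0.49054977 -0.29358763] 9.717436 [ 0.438465   -0.30599673  0.13454072] [ 0.54619434 -0.28216992  0.15392117] 0.14609491647211703
 rim ((0.49154770374298096, -0.2945488393306732), 0.05115724354982376)
scene plate 211 [[-0.0046, -0.0148, 0.2168], [-0.0022, -0.0103, 0.2193], [0.0027, 0.0093, 0.2442], [0.0067, 0.0266, 0.2589], [0.0087, 0.0277, 0.26]]
 rod 73 [[0.0171, 0.0171, 0.2371], [0.0433, 0.0224, 0.2409], [0.0682, 0.0254, 0.2436], [0.0727, 0.0259, 0.2439]]
 bar 95 [ 0.9862922   0.16500837  0.4969963  -0.29114345] 9.49772 [ 0.43811487 -0.3058076   0.1342335 ] [ 0.54777791 -0.27882475  0.15157784] 0.14535919574993567
 rim ((0.49235326051712036, -0.2954597771167755), 0.054015547037124634)
```

>>> move_arm --deltas '[[[0, 0, 0], [0.5, 0.5, 0.5], -1], [[0, 0, 0], [1, 1, 1], -1], [[0, 0, 0], [1, 1, 1], -1]]' --grip_force 100

```text
time: 0.48
tool_pos: [0.3293, -0.534, 0.3324]
tcp_rot: [3.095, 0.539, 0.001]
wrist_force: [0.5, 0.4, 0.3]
width: 0.999
```

>>> move_arm --deltas '[[[0, 0, 0], [0.5, 0.5, 0], -1], [[0, 0, 0], [1, 1, 0], -1], [[0, 0, 0], [1, 1, 0], -1]]'

```text
time: 0.85
tool_pos: [0.4302, -0.4324, 0.3309]
tcp_rot: [-3.093, -0.545, -0.001]
wrist_force: [-0.6, -0.1, -0.2]
width: 1.0
```

>>> move_arm --deltas '[[[0, 0, 0.1], [0.15, 0.5, 0], -1], [[0, 0, 0.2], [0.3, 1, 0], -1], [[0, 0, 0.2], [0.3, 1, 0], -1]]'

```text
time: 1.23
tool_pos: [0.4585, -0.3329, 0.331]
tcp_rot: [-2.97, -1.022, 0.0]
wrist_force: [-0.8, -0.1, 0.8]
width: 1.0
```

>>> move_arm --deltas '[[[0, 0, 0.1], [0, 0.5, 0], -1], [[0, 0, 0.2], [0, 1, 0], -1], [[0, 0, 0.2], [0, 1, 0], -1]]'

```text
time: 1.6
tool_pos: [0.4577, -0.2341, 0.3313]
tcp_rot: [-2.776, -1.471, 0.0]
wrist_force: [0.6, -0.1, 0.6]
width: 1.001
```

>>> move_arm --deltas '[[[0, 0, 0.1], [0, 0.5, 0], -1], [[0, 0, 0.2], [0, 1, 0], -1], [[0, 0, 0.2], [0, 1, 0], -1]]'

```text
time: 1.98
tool_pos: [0.4582, -0.1348, 0.3313]
tcp_rot: [2.512, 1.886, -0.0]
wrist_force: [-0.5, -0.3, -0.4]
width: 1.003
```

>>> move_arm --deltas '[[[0, 0, 0.1], [0, 0.5, 0], -1], [[0, 0, 0.2], [0, 1, 0], -1], [[0, 0, 0.2], [0, 1, 0], -1]]'

```text
time: 2.35
tool_pos: [0.4586, -0.035, 0.3312]
tcp_rot: [2.186, 2.255, -0.001]
wrist_force: [-0.1, 0.0, -1.4]
width: 0.998
```

>>> move_arm --deltas '[[[0, 0, 0.029], [0, 0.5, 0], -1], [[0, 0, 0.029], [0, 1, 0], -1], [[0, 0, 0.029], [0, 1, 0], -1]]'

```text
time: 2.72
tool_pos: [0.459, 0.0649, 0.3311]
tcp_rot: [2.136, 2.303, -0.001]
wrist_force: [-0.0, -0.3, -0.4]
width: 1.004
```

>>> move_arm --deltas '[[[0, 0, 0], [0, 0.5, 0], -1], [[0, 0, 0], [0, 1, 0], -1], [[0, 0, 0], [0, 1, 0], -1]]'

```text
time: 3.1
tool_pos: [0.4593, 0.1646, 0.3309]
tcp_rot: [2.135, 2.304, -0.001]
wrist_force: [0.7, -0.2, -0.2]
width: 1.0
```

>>> move_arm --deltas '[[[0, 0, 0], [-0.2, 0.5, -0.4], -1], [[0, 0, 0], [-0.48, 1, -1], -1], [[0, 0, 0], [-0.48, 1, -1], -1]]'

```text
time: 3.48
tool_pos: [0.4093, 0.2628, 0.2282]
tcp_rot: [-2.137, -2.303, 0.008]
wrist_force: [-0.5, 0.0, -0.1]
width: 0.998
```

>>> move_arm --deltas '[[[0, 0, 0], [0, 0.45, 0], -1], [[0, 0, 0], [0, 0.45, -0.4], -1], [[0, 0, 0], [0, 0.45, -0.4], -1]]'

```text
time: 3.85
tool_pos: [0.4096, 0.307, 0.1887]
tcp_rot: [-2.137, -2.303, 0.01]
wrist_force: [-0.4, -0.3, -0.0]
width: 0.998
```

```bash
python3 - <<'E'
from h import *
s=status.read_state(); print(s['tool_pos'],s['q'])
im,d,i=shot('wrist'); save(im,'w1')
K,R,t=[np.array(i[k]) for k in('K','R','t')]; C=-R.T@t.ravel(); print('cam',C)
r,g,b=[im[...,k].astype(int) for k in range(3)]
m=((b>1.6*g)&(b>60)&(b>2*r)).astype(np.uint8); n,l,st,_=cv2.connectedComponentsWithStats(m)
k=1+np.argmax(st[1:,4]); print(st[k])
v,u=np.nonzero(l==k); ray=np.stack([(u-K[0,2])/K[0,0],(v-K[1,2])/K[1,1],np.ones(len(u))],-1)@R
X=C+ray*((0.055-C[2])/ray[:,2:]); print('bowl',cv2.fitEllipse(cv2.convexHull(X[:,:2].astype(np.float32))))
p=R@np.r_[s['tool_pos'][:2],.055]+t.ravel(); print('tcp target px',K@p/p[2])
E
```

```text
[0.40963659 0.30701701 0.18872201] [ 5.95478380e-01 -9.81523935e-03  1.99135192e+00 -1.54493227e-03
  1.16634023e+00  5.21409384e-01]
cam [0.40440992 0.38173462 0.33008119]
[    0    73   220   229 40261]
bowl ((0.2275274693965912, 0.3204782009124756), (0.18407955765724182, 0.19140313565731049), 120.46935272216797)
tcp target px [321.92635433 229.89654549   1.        ]
```

View pics/w1.png

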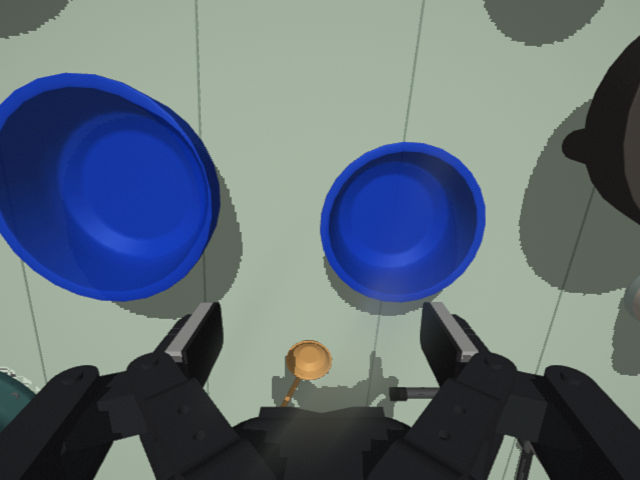

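The wrist view shows the small bowl spanning u 320–485 and v 142–300, so its centre is near (0.478, 0.3145). The rim's left edge sits under the TCP, and the larger bowl is at left.

>>> move_arm --deltas '[[[0, 0, 0], [0.025, 0.02, -0.4], -1], [[0, 0, 0], [0.025, 0.02, -0.8], -1], [[0, 0, 0], [0.025, 0.02, -0.9], -1], [[0, 0, 0], [0.025, 0.02, -0.9], -1]]'

```text
time: 4.4
tool_pos: [0.4137, 0.3114, 0.1024]
tcp_rot: [2.136, 2.303, 0.001]
wrist_force: [-0.3, 1.0, 0.6]
width: 1.0
```

>>> move_arm --deltas '[[[0, 0, 0], [0, 0, -0.3], -1], [[0, 0, 0], [0, 0, -0.55], -1], [[0, 0, 0], [0, 0, -0.72], -1], [[0, 0, 0], [0, 0, -0.72], -1]]'

```text
time: 4.9
tool_pos: [0.4128, 0.3116, 0.0294]
tcp_rot: [-2.135, -2.304, 0.001]
wrist_force: [-0.7, -0.4, -0.2]
width: 0.998
```

>>> move_arm --deltas '[[[0, 0, 0], [0, 0, 0], 1], [[0, 0, 0], [0, 0, 0], 1], [[0, 0, 0], [0, 0, 0], 1], [[0, 0, 0], [0, 0, 0], 1], [[0, 0, 0], [0, 0, 0], 1], [[0, 0, 0], [0, 0, 0], 1], [[0, 0, 0], [0, 0, 0], 1], [[0, 0, 0], [0, 0, 0], 1]]' --grip_force 100

```text
time: 5.9
tool_pos: [0.4151, 0.3117, 0.0321]
tcp_rot: [2.134, 2.301, 0.005]
wrist_force: [-1.9, -8.7, 15.7]
width: 0.089
```

>>> move_arm --deltas '[[[0, 0, 0], [0, 0, 0.05], 1], [[0, 0, 0], [0, 0, 0.15], 1], [[0, 0, 0], [0, 0, 0.25], 1], [[0, 0, 0], [0, 0, 0.4], 1], [[0, 0, 0], [0, 0, 0.5], 1], [[0, 0, 0], [0, 0, 0.5], 1], [[0, 0, 0], [0, 0, 0.5], 1]]'

```text
time: 6.78
tool_pos: [0.4123, 0.3116, 0.079]
tcp_rot: [-2.135, -2.304, 0.001]
wrist_force: [0.6, 0.4, -5.4]
width: 0.071
```

```bash
python3 - <<'E'
from h import *
im,d,i=shot('scene'); w,_,_=shot('wrist')
save(np.hstack([cv2.resize(im[180:420,300:540],(400,400)),w[60:460,200:600]]),'lift1')
E
```

```text
(no output)
```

View pics/lift1.png

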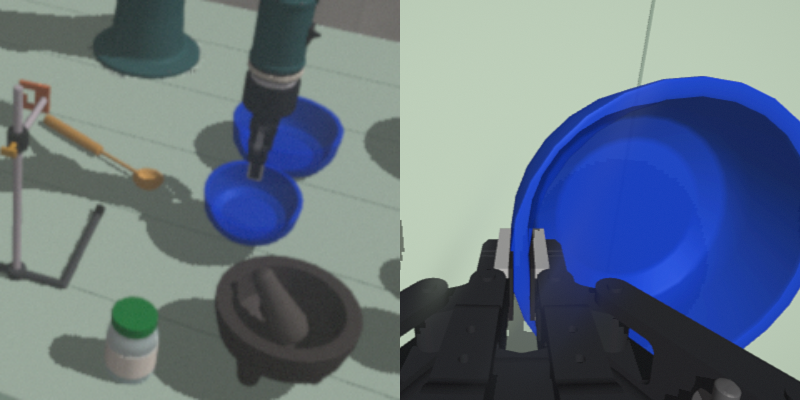

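The bowl is lifted and level at (250,205) in the left crop, and the pads pinch its rim. Next I'll carry it to the stand.

>>> move_arm --deltas '[[[0, 0, 0], [0, -0.2, 0], 1], [[0, 0, 0], [0, -0.5, 0], 1], [[0, 0, 0], [0.1, -0.8, 0], 1], [[0, 0, 0], [0.1, -1, 0], 1]]'

```text
time: 7.38
tool_pos: [0.4225, 0.2095, 0.0789]
tcp_rot: [2.136, 2.303, -0.002]
wrist_force: [0.3, 0.1, -3.8]
width: 0.076
```

>>> move_arm --deltas '[[[0, 0, 0], [0.1, -0.3, 0], 1], [[0, 0, 0], [0.2, -0.6, 0], 1], [[0, 0, 0], [0.3, -0.9, 0], 1], [[0, 0, 0], [0.3, -1, 0], 1]]'

```text
time: 7.88
tool_pos: [0.4525, 0.1095, 0.079]
tcp_rot: [2.138, 2.302, -0.001]
wrist_force: [0.5, 1.0, -4.9]
width: 0.075
```

>>> move_arm --deltas '[[[0, 0, 0], [0.1, -0.3, 0], 1], [[0, 0, 0], [0.25, -0.6, 0], 1], [[0, 0, 0], [0.4, -0.9, 0], 1], [[0, 0, 0], [0.55, -0.95, 0], 1], [[0, 0, 0], [0.55, -0.95, 0], 1], [[0, 0, 0], [0.55, -0.95, 0], 1]]'

```text
time: 8.62
tool_pos: [0.5067, 0.0175, 0.0788]
tcp_rot: [-2.133, -2.304, 0.001]
wrist_force: [0.4, -0.5, -5.1]
width: 0.075
```

```bash
python3 - <<'E'
from h import *
s=status.read_state(); print(s['tool_pos'],s['wrist_force'],s['width'])
im,d,i=shot('scene'); w,_,_=shot('top')
save(np.hstack([cv2.resize(im[180:380,220:420],(400,400)),cv2.resize(w[140:340,200:400],(400,400))]),'car1')
E
```

```text
[0.50666112 0.01751293 0.07882911] [ 0.44439576 -0.5438154  -5.10955641] 0.07487097354955725
```

View pics/car1.png

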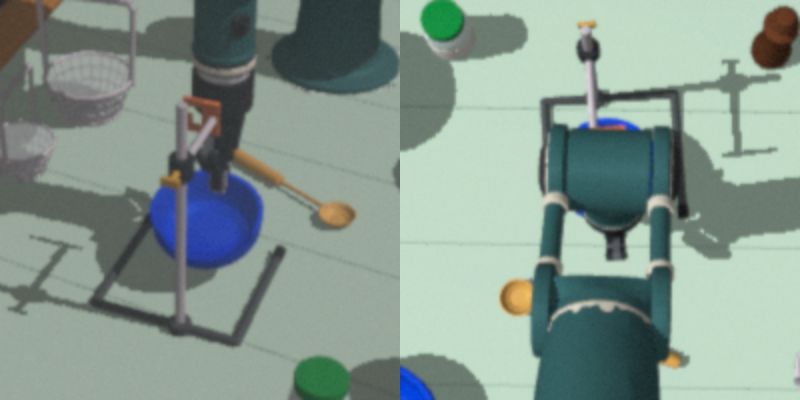

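The bowl is over the foot, behind the post in the left crop, with the wrist close to the hook in the top view. I'll check the clearance numerically before lowering.

```bash
python3 - <<'E'
from h import *
for c in('scene','top'):
    im,d,i=shot(c); P=cloud(d,i); m=(d>0)&(abs(P[...,1]-.02)<.1)&(P[...,0]>.42)&(P[...,0]<.7)
    for z in np.arange(.1,.6,.03):
        q=P[m&(abs(P[...,2]-z)<.015)&(P[...,0]<.575)]
        if len(q): print(c,round(z,2),len(q),'xmax',np.percentile(q[:,0],98).round(3),'y',q[:,1].min().round(3),q[:,1].max().round(3))
    if c=='scene':
        b=(im[...,2]>1.6*im[...,1])&(im[...,2]>2*im[...,0])&(P[...,0]>.48)&(abs(P[...,1]-.02)<.1); Q=P[b&(P[...,2]>.03)]
        print('bowl rim',Q.min(0),Q.max(0)); 
E
```

```text
scene 0.1 380 xmax 0.572 y -0.038 0.1
scene 0.13 89 xmax 0.551 y 0.01 0.035
scene 0.16 202 xmax 0.57 y 0.01 0.039
scene 0.19 132 xmax 0.569 y 0.017 0.04
scene 0.22 180 xmax 0.543 y -0.011 0.057
scene 0.25 369 xmax 0.546 y -0.018 0.057
scene 0.28 352 xmax 0.546 y -0.016 0.058
scene 0.31 342 xmax 0.545 y -0.011 0.056
scene 0.34 391 xmax 0.545 y -0.012 0.059
scene 0.37 355 xmax 0.546 y -0.014 0.056
scene 0.4 531 xmax 0.548 y -0.037 0.087
scene 0.43 824 xmax 0.552 y -0.037 0.087
scene 0.46 1302 xmax 0.546 y -0.039 0.086
scene 0.49 276 xmax 0.457 y -0.038 0.079
bowl rim [ 0.50220034 -0.03763185  0.04329032] [0.68160658 0.10062882 0.22675787]
top 0.1 8 xmax 0.546 y -0.027 0.068
top 0.13 2 xmax 0.478 y 0.005 0.005
top 0.16 60 xmax 0.47 y 0.002 0.027
top 0.19 63 xmax 0.47 y 0.002 0.026
top 0.22 34 xmax 0.488 y -0.016 0.049
top 0.25 47 xmax 0.486 y -0.013 0.05
top 0.28 64 xmax 0.485 y -0.013 0.051
top 0.31 45 xmax 0.482 y -0.009 0.045
top 0.34 41 xmax 0.478 y -0.002 0.042
top 0.37 8 xmax 0.472 y 0.004 0.036
top 0.4 24 xmax 0.536 y -0.023 0.034
top 0.43 239 xmax 0.546 y -0.048 0.085
top 0.46 2649 xmax 0.541 y -0.047 0.084
top 0.49 367 xmax 0.456 y -0.039 0.078
```

>>> move_arm --deltas '[[[0, 0, 0], [0, 0, -0.12], 1], [[0, 0, 0], [0, 0, -0.25], 1], [[0, 0, 0], [0, 0, -0.36], 1], [[0, 0, 0], [0, 0, -0.42], 1], [[0, 0, 0], [0, 0, -0.46], 1], [[0, 0, 0], [0, 0, -0.48], 1], [[0, 0, 0], [0, 0, -0.48], 1]]'

```text
time: 9.7
tool_pos: [0.5097, 0.0166, 0.0354]
tcp_rot: [2.133, 2.303, 0.004]
wrist_force: [-16.0, -0.4, 28.9]
width: 0.075
```

>>> move_arm --deltas '[[[0, 0, 0], [0, 0, 0], 0], [[0, 0, 0], [0, 0, 0], 0], [[0, 0, 0], [0, 0, 0], 0], [[0, 0, 0], [0, 0, 0], 0], [[0, 0, 0], [0, 0, 0], 0], [[0, 0, 0], [0, 0, 0], 0]]'

```text
time: 10.45
tool_pos: [0.5076, 0.0167, 0.0311]
tcp_rot: [-2.135, -2.304, 0.0]
wrist_force: [-0.4, 0.1, 0.0]
width: 0.5
```

>>> move_arm --deltas '[[[0, 0, 0], [0, 0, 0.3], 0], [[0, 0, 0], [0, 0, 0.7], 0], [[0, 0, 0], [0, 0, 1], 0], [[0, 0, 0], [0, 0, 1], 0]]'

```text
time: 10.95
tool_pos: [0.5102, 0.0167, 0.1344]
tcp_rot: [2.132, 2.301, 0.007]
wrist_force: [-0.8, 0.0, -0.0]
width: 0.499
```

>>> move_arm --deltas '[[[0, 0, 0], [-0.2, 0, 0.5], 0], [[0, 0, 0], [-0.46, 0, 1], 0], [[0, 0, 0], [-0.46, 0, 1], 0]]'

```text
time: 11.32
tool_pos: [0.463, 0.0167, 0.2347]
tcp_rot: [2.132, 2.301, 0.007]
wrist_force: [-0.8, 0.7, -0.2]
width: 0.498
```

>>> move_arm --deltas '[[[0, 0, -0.1], [0, -0.4, 0.3], 0], [[0, 0, -0.2], [0, -0.8, 0.7], -0.5], [[0, 0, -0.3], [0, -1, 0.7], -1], [[0, 0, -0.3], [0, -1, 0.7], -1]]'

```text
time: 11.82
tool_pos: [0.4613, -0.0842, 0.2994]
tcp_rot: [-2.614, -1.74, 0.003]
wrist_force: [0.3, 0.6, -0.3]
width: 0.997
```

>>> move_arm --deltas '[[[0, 0, -0.1], [0, -0.4, 0], -1], [[0, 0, -0.2], [0, -0.8, 0], -1], [[0, 0, -0.3], [0, -1, 0], -1], [[0, 0, -0.3], [0, -1, 0], -1]]'

```text
time: 12.32
tool_pos: [0.461, -0.1831, 0.2988]
tcp_rot: [-2.945, -1.086, 0.004]
wrist_force: [0.6, 0.1, -0.8]
width: 1.0
```

>>> move_arm --deltas '[[[0, 0, -0.1], [0, -0.4, 0], -1], [[0, 0, -0.2], [0, -0.8, 0], -1], [[0, 0, -0.342], [0, -1, 0], -1], [[0, 0, -0.342], [0, -1, 0], -1], [[0, 0, -0.342], [0, -1, 0], -1]]'

```text
time: 12.95
tool_pos: [0.4617, -0.2815, 0.3004]
tcp_rot: [-3.128, -0.27, 0.001]
wrist_force: [-0.3, 0.2, 0.5]
width: 0.999
```

```bash
python3 - <<'E'
from h import *
s=status.read_state(); print(s['tool_pos'],s['tcp_rot'],s['q'])
im,d,i=shot('wrist'); P=cloud(d,i); save(im,'w2'); np.savez('w2.npz',im=im,P=P,d=d)
m=(d>0)&(P[...,2]>.138)&(P[...,2]<.158)&(P[...,0]>.42)&(P[...,0]<.57)&(abs(P[...,1]+.293)<.04)
Q=P[m]; print(len(Q),Q.min(0),Q.max(0)); v=cv2.fitLine(Q[:,:2].astype(np.float32),cv2.DIST_HUBER,0,.01,.01).ravel(); print(v,np.degrees(np.arctan2(v[1],v[0])))
for x in(.44,.46,.48,.5,.52,.54):
    q=Q[abs(Q[:,0]-x)<.01]; 
    if len(q): print(x,len(q),q[:,1].min(),np.median(q[:,1]),q[:,1].max(),np.percentile(q[:,2],90))
t_,_,ti=shot('top'); save(t_[150:300,230:480],'t2')
E
```

```text
[ 0.4617079  -0.2815369   0.30038937] [-3.12806134e+00 -2.70307974e-01  1.47162657e-03] [-5.94193512e-01 -2.62501264e-02  1.80006980e+00  8.84420691e-04
  1.36968036e+00  8.04025789e-01]
1169 [ 0.44239517 -0.30827695  0.13801374] [ 0.5461756  -0.28397738  0.14725742]
[ 0.9851714   0.17157304  0.4961028  -0.29561514] 9.879291
0.44 61 -0.30820361307844746 -0.3038966744103099 -0.299858224252156 0.1455318463997993
0.46 217 -0.3082769505999602 -0.301933752675454 -0.29612359855862186 0.14602731289172477
0.48 224 -0.304050537051856 -0.2981085209787944 -0.292375473376876 0.1459559032010184
0.5 233 -0.30122861950744473 -0.29511668107486205 -0.2893823208460919 0.14597643470427993
0.52 254 -0.29716376987575455 -0.29138409446194224 -0.28569142911379597 0.1461530435889927
0.54 180 -0.29406986341616503 -0.28849774938708095 -0.2839773758006209 0.1459947967677693
```

View pics/w2.png

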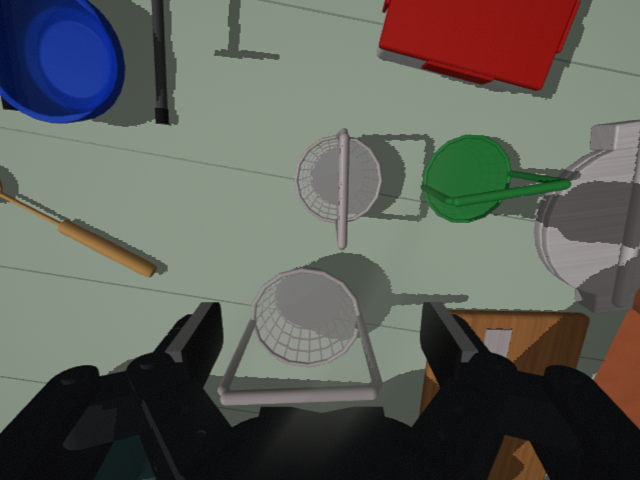

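The wrist view shows the small sieve's bar running vertically at u≈343, v 130–245, directly ahead of the gripper. The bowl stands at upper left between the prongs. Next I'll descend on the bar.

>>> move_arm --deltas '[[[0, 0, 0], [0, -0.19, -0.3], -0.4], [[0, 0, 0], [0, -0.19, -0.7], -0.4], [[0, 0, 0], [0, -0.19, -1], -0.4], [[0, 0, 0], [0, -0.19, -1], -0.4]]'

```text
time: 13.55
tool_pos: [0.4599, -0.3, 0.1983]
tcp_rot: [-3.126, -0.266, 0.007]
wrist_force: [0.2, 0.5, -0.1]
width: 0.7
```

>>> move_arm --deltas '[[[0, 0, 0], [0, 0, -0.3], -0.4], [[0, 0, 0], [0, 0, -0.6], -0.4], [[0, 0, 0], [0, 0, -0.77], -0.4], [[0, 0, 0], [0, 0, -0.77], -0.4], [[0, 0, 0], [0, 0, -0.77], -0.4]]'

```text
time: 14.18
tool_pos: [0.4627, -0.3029, 0.126]
tcp_rot: [3.129, 0.263, 0.003]
wrist_force: [-0.7, -0.2, 0.8]
width: 0.699
```

>>> move_arm --deltas '[[[0, 0, 0], [0, 0, 0], 1], [[0, 0, 0], [0, 0, 0], 1], [[0, 0, 0], [0, 0, 0], 1], [[0, 0, 0], [0, 0, 0], 1], [[0, 0, 0], [0, 0, 0], 1], [[0, 0, 0], [0, 0, 0], 1], [[0, 0, 0], [0, 0, 0], 1]]' --grip_force 85

```text
time: 15.05
tool_pos: [0.4619, -0.3023, 0.1249]
tcp_rot: [3.13, 0.263, 0.001]
wrist_force: [-1.6, 1.4, 6.0]
width: 0.069
```

>>> move_arm --deltas '[[[0, 0, 0], [0, 0, 0.1], 1], [[0, 0, 0], [0, 0, 0.3], 1], [[0, 0, 0], [0, 0, 0.6], 1], [[0, 0, 0], [0, 0, 0.9], 1], [[0, 0, 0], [0, 0, 1], 1], [[0, 0, 0], [0, 0, 1], 1]]'

```text
time: 15.8
tool_pos: [0.4617, -0.3024, 0.2243]
tcp_rot: [3.13, 0.262, 0.001]
wrist_force: [0.5, -0.2, -3.4]
width: 0.075
```

>>> move_arm --deltas '[[[0, 0, -0.02], [0.1, 0.3, 0.1], 1], [[0, 0, -0.04], [0.2, 0.6, 0.2], 1], [[0, 0, -0.061], [0.3, 0.9, 0.37], 1], [[0, 0, -0.061], [0.3, 1, 0.37], 1]]'

```text
time: 16.3
tool_pos: [0.4921, -0.2009, 0.2607]
tcp_rot: [-3.139, -0.116, 0.0]
wrist_force: [-0.4, 0.1, -3.3]
width: 0.072
```

>>> move_arm --deltas '[[[0, 0, 0], [0.1, 0.3, 0], 1], [[0, 0, 0], [0.2, 0.6, 0], 1], [[0, 0, 0], [0.3, 0.9, 0], 1], [[0, 0, 0], [0.35, 1, 0], 1]]'

```text
time: 16.8
tool_pos: [0.5257, -0.1013, 0.2591]
tcp_rot: [-3.139, -0.115, 0.005]
wrist_force: [-0.4, 0.9, -4.0]
width: 0.068
```

>>> move_arm --deltas '[[[0, 0, 0], [0.1, 0.25, 0], 1], [[0, 0, 0], [0.2, 0.45, 0], 1], [[0, 0, 0], [0.275, 0.5, 0], 1], [[0, 0, 0], [0.275, 0.5, 0], 1], [[0, 0, 0], [0.275, 0.5, 0], 1]]'

```text
time: 17.42
tool_pos: [0.5537, -0.0533, 0.2608]
tcp_rot: [3.139, 0.111, -0.002]
wrist_force: [1.1, 0.0, -3.2]
width: 0.071
```

```bash
python3 - <<'E'
from h import *
s=status.read_state(); print(s['tool_pos'],s['tcp_rot'],s['wrist_force'],s['q'])
im,d,i=shot('wrist'); P=cloud(d,i); sc,sd,si=shot('scene'); SP=cloud(sd,si)
np.savez('w3.npz',im=im,P=P,d=d,sc=sc,SP=SP)
save(np.hstack([cv2.resize(im,(400,300)),cv2.resize(sc[170:320,220:420],(400,300),interpolation=2)]),'w3')
o=np.array([.5856,.0221]); a=np.radians(4.4); Rz=np.array([[np.cos(a),-np.sin(a)],[np.sin(a),np.cos(a)]])
for nm,PP in(('wrist',P),('scene',SP)):
    L=(PP[...,:2]-o)@Rz; z=PP[...,2]
    m=(z>.262)&(z<.3)&(abs(L[...,0])<.06)&(abs(L[...,1]+.075)<.03); Q=np.c_[L[m],z[m]]
    for x in np.arange(-.05,.06,.02):
        q=Q[abs(Q[:,0]-x)<.01]
        if len(q)>3: print(nm,'bar',x.round(3),len(q),np.median(q[:,1]).round(4),np.percentile(q[:,2],[10,50,90]).round(4))
    if len(Q): print(Q.min(0),Q.max(0))
    v=(z>.19)&(z<.3)&(abs(L[...,0])<.012)&(abs(L[...,1]-.005)<.03); Q=np.c_[L[v],z[v]]; 
    if len(Q): print(nm,'plate',len(Q),np.percentile(Q,[1,5,50,95,99],axis=0).round(4).tolist())
E
```

```text
[ 0.55374162 -0.05325981  0.26083868] [ 3.13910825e+00  1.11164138e-01 -1.67401835e-03] [ 1.06284022  0.0138697  -3.23333084] [-1.40227422e-01  2.25576000e-02  1.82330123e+00 -7.21492026e-04
  1.29669318e+00  1.35996882e+00]
wrist bar -0.05 692 -0.0733 [0.2807 0.2818 0.2973]
wrist bar -0.03 3457 -0.0735 [0.2717 0.2819 0.297 ]
wrist bar -0.01 1097 -0.0735 [0.2788 0.2806 0.2817]
wrist bar 0.01 1251 -0.0736 [0.2786 0.2803 0.2814]
wrist bar 0.03 1463 -0.0737 [0.2781 0.28   0.2811]
wrist bar 0.05 487 -0.0735 [0.2702 0.2784 0.2805]
[-0.05656461 -0.09262713  0.2621662 ] [ 0.04886846 -0.05387817  0.29999373]
wrist plate 3320 [[-0.0029, -0.0186, 0.2156], [-0.0023, -0.0183, 0.2199], [0.0023, 0.0043, 0.2492], [0.0084, 0.0214, 0.257], [0.0112, 0.0239, 0.2575]]
scene bar -0.05 14 -0.0567 [0.2735 0.285  0.2951]
scene bar -0.03 164 -0.0669 [0.2712 0.2846 0.2967]
scene bar -0.01 19 -0.0701 [0.2798 0.2816 0.2837]
scene bar 0.01 24 -0.0691 [0.2794 0.2815 0.2831]
scene bar 0.03 21 -0.0689 [0.2783 0.2812 0.2836]
scene bar 0.05 33 -0.07 [0.2652 0.2743 0.2813]
[-0.04413121 -0.08846054  0.26325582] [ 0.05217923 -0.05326232  0.29950607]
scene plate 210 [[-0.0037, -0.0135, 0.217], [-0.0022, -0.0102, 0.2186], [0.0025, 0.0099, 0.2445], [0.0062, 0.0267, 0.2588], [0.0099, 0.0276, 0.2601]]
```

View pics/w3.png

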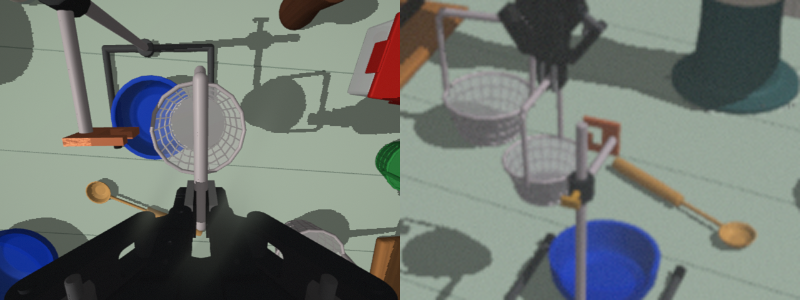

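The left view shows the sieve level in the grip, with the hook plate's mouth edge about 55 mm to the left of the bar. In the right view the bowl is under the hook. I'll move over the overhang and feel for its top.

>>> move_arm --deltas '[[[0, 0, 0], [0, 0.15, 0], 1], [[0, 0, 0], [-0.01, 0.3, 0], 1], [[0, 0, 0], [-0.02, 0.45, 0], 1], [[0, 0, 0], [-0.02, 0.58, 0], 1], [[0, 0, 0], [-0.02, 0.65, 0], 1], [[0, 0, 0], [-0.02, 0.65, -0.04], 1], [[0, 0, 0], [-0.02, 0.65, -0.08], 1], [[0, 0, 0], [-0.02, 0.65, -0.1], 1], [[0, 0, 0], [-0.02, 0.65, -0.1], 1], [[0, 0, 0], [-0.02, 0.65, -0.1], 1]]'

```text
time: 18.77
tool_pos: [0.5522, 0.0125, 0.2513]
tcp_rot: [3.14, 0.112, 0.0]
wrist_force: [0.2, 0.1, -2.0]
width: 0.069
```

>>> move_arm --deltas '[[[0, 0, 0], [0, 0, -0.01], 1], [[0, 0, 0], [0, 0, -0.01], 1], [[0, 0, 0], [0, 0, -0.01], 1]]'

```text
time: 19.15
tool_pos: [0.5522, 0.0127, 0.2503]
tcp_rot: [3.14, 0.112, 0.0]
wrist_force: [0.4, 0.7, -2.6]
width: 0.073
```

>>> move_arm --deltas '[[[0, 0, 0], [0, 0, -0.01], 1], [[0, 0, 0], [0, 0, -0.01], 1], [[0, 0, 0], [0, 0, -0.01], 1]]'

```text
time: 19.52
tool_pos: [0.5521, 0.0127, 0.2492]
tcp_rot: [3.14, 0.112, -0.0]
wrist_force: [-1.3, -0.0, -3.0]
width: 0.071
```

>>> move_arm --deltas '[[[0, 0, 0], [0, 0, -0.01], 1], [[0, 0, 0], [0, 0, -0.01], 1], [[0, 0, 0], [0, 0, -0.01], 1]]'

```text
time: 19.9
tool_pos: [0.5522, 0.0128, 0.2483]
tcp_rot: [-3.14, -0.112, 0.0]
wrist_force: [0.1, 0.2, -3.0]
width: 0.071
```

>>> move_arm --deltas '[[[0, 0, 0], [0, 0, -0.005], 1], [[0, 0, 0], [0, 0, -0.005], 1], [[0, 0, 0], [0, 0, -0.005], 1]]'

```text
time: 20.27
tool_pos: [0.5522, 0.0128, 0.2478]
tcp_rot: [-3.14, -0.112, -0.0]
wrist_force: [-0.3, -0.5, -3.9]
width: 0.07
```

>>> move_arm --deltas '[[[0, 0, 0], [0, 0, -0.005], 1], [[0, 0, 0], [0, 0, -0.005], 1], [[0, 0, 0], [0, 0, -0.005], 1]]'

```text
time: 20.65
tool_pos: [0.5521, 0.0127, 0.2472]
tcp_rot: [-3.14, -0.112, 0.0]
wrist_force: [-0.1, -0.4, -2.9]
width: 0.071
```

>>> move_arm --deltas '[[[0, 0, 0], [0, 0, -0.005], 1], [[0, 0, 0], [0, 0, -0.005], 1], [[0, 0, 0], [0, 0, -0.005], 1]]'

```text
time: 21.02
tool_pos: [0.5521, 0.0127, 0.2468]
tcp_rot: [3.14, 0.112, -0.0]
wrist_force: [-0.7, 0.5, -3.5]
width: 0.07
```

>>> move_arm --deltas '[[[0, 0, 0], [0, 0, -0.005], 1], [[0, 0, 0], [0, 0, -0.005], 1], [[0, 0, 0], [0, 0, -0.005], 1]]'

```text
time: 21.4
tool_pos: [0.5521, 0.0127, 0.2463]
tcp_rot: [-3.14, -0.112, 0.0]
wrist_force: [-0.1, 0.6, -3.2]
width: 0.068
```

>>> move_arm --deltas '[[[0, 0, 0], [0, 0, -0.005], 1], [[0, 0, 0], [0, 0, -0.005], 1], [[0, 0, 0], [0, 0, -0.005], 1]]'

```text
time: 21.78
tool_pos: [0.5522, 0.0128, 0.2458]
tcp_rot: [3.14, 0.112, -0.0]
wrist_force: [0.1, -0.1, -2.7]
width: 0.07
```

```bash
python3 - <<'E'
from h import *
s=status.read_state(); print(s['tool_pos'],s['wrist_force'],s['torque'])
im,d,i=shot('wrist'); P=cloud(d,i)
o=np.array([.5856,.0221]); a=np.radians(4.4); Rz=np.array([[np.cos(a),-np.sin(a)],[np.sin(a),np.cos(a)]])
L=(P[...,:2]-o)@Rz; z=P[...,2]
m=(d>0)&(z>.235)&(z<.3)&(abs(L[...,0]-.02)<.03)&(abs(L[...,1])<.045); Q=np.c_[L[m],z[m]]
for x in np.arange(-.006,.045,.006):
    q=Q[abs(Q[:,0]-x)<.003]; b=q[q[:,2]>.2605]; h=q[(q[:,2]<.2605)]
    print(round(x,3),'bar',len(b),np.median(b[:,1]).round(4),np.percentile(b[:,2],95).round(4),'hook',len(h),h[:,1].min().round(4) if len(h) else '',h[:,1].max().round(4) if len(h) else '',np.percentile(h[:,2],[50,90]).round(4) if len(h) else '')
save(im[0:320,100:500],'w4')
E
```

```text
[0.55215189 0.01275034 0.24576135] [ 0.14671275 -0.11151418 -2.6867008 ] [-0.03358908  0.09380608  0.03484896]
-0.006 bar 335 -0.0076 0.2668 hook 11 -0.0142 0.0246 [0.2559 0.2563]
0.0 bar 347 -0.0076 0.2668 hook 1607 -0.0184 0.0249 [0.256  0.2569]
0.006 bar 349 -0.0076 0.2667 hook 627 -0.0183 0.0244 [0.241  0.2548]
0.012 bar 369 -0.0077 0.2667 hook 300 0.0132 0.0231 [0.2394 0.2407]
0.018 bar 387 -0.0077 0.2666 hook 306 0.0132 0.023 [0.2394 0.2406]
0.024 bar 423 -0.0077 0.2666 hook 320 0.0132 0.0233 [0.2394 0.2407]
0.03 bar 419 -0.0078 0.2663 hook 327 0.0132 0.0234 [0.2395 0.2405]
0.036 bar 443 -0.0078 0.2665 hook 349 0.0133 0.0232 [0.2395 0.2405]
0.042 bar 453 -0.0078 0.2664 hook 353 0.0134 0.0232 [0.2396 0.2407]
```

View pics/w4.png

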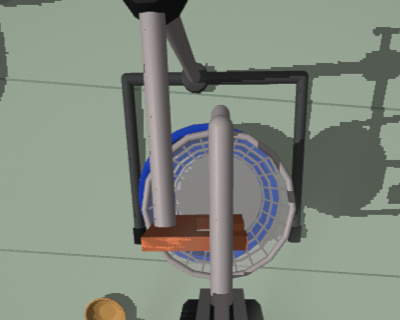

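The crop shows the bar (u≈221) just above the hook's overhang. Depth puts about 1 mm between them, so I'll keep feeling down.

>>> move_arm --deltas '[[[0, 0, 0], [0, 0, -0.005], 1], [[0, 0, 0], [0, 0, -0.005], 1], [[0, 0, 0], [0, 0, -0.005], 1]]'

```text
time: 22.2
tool_pos: [0.5522, 0.0127, 0.2453]
tcp_rot: [3.14, 0.112, -0.0]
wrist_force: [-1.0, -0.8, -3.1]
width: 0.068
```

>>> move_arm --deltas '[[[0, 0, 0], [0, 0, -0.004], 1], [[0, 0, 0], [0, 0, -0.004], 1], [[0, 0, 0], [0, 0, -0.004], 1]]'

```text
time: 22.58
tool_pos: [0.5521, 0.0127, 0.2449]
tcp_rot: [-3.14, -0.112, -0.0]
wrist_force: [0.3, -0.1, -3.2]
width: 0.07
```

>>> move_arm --deltas '[[[0, 0, 0], [0, 0, -0.004], 1], [[0, 0, 0], [0, 0, -0.004], 1], [[0, 0, 0], [0, 0, -0.004], 1]]'

```text
time: 22.95
tool_pos: [0.5522, 0.0127, 0.2446]
tcp_rot: [3.14, 0.112, 0.0]
wrist_force: [-0.7, 0.0, -2.3]
width: 0.07
```

>>> move_arm --deltas '[[[0, 0, 0], [0, 0, -0.004], 1], [[0, 0, 0], [0, 0, -0.004], 1], [[0, 0, 0], [0, 0, -0.004], 1]]'

```text
time: 23.32
tool_pos: [0.5522, 0.0128, 0.2443]
tcp_rot: [-3.14, -0.112, -0.0]
wrist_force: [-1.9, -0.5, 0.0]
width: 0.075
```

Contact with the overhang top came at TCP z ≈ 0.2447. I'll back out sideways and lower to mid-slot, TCP z ≈ 0.2252.

>>> move_arm --deltas '[[[0, 0, 0], [0, 0, 0.03], 1], [[0, 0, 0], [0, 0, 0.04], 1], [[0, 0, 0], [0.008, -0.1, 0.04], 1], [[0, 0, 0], [0.018, -0.24, 0.04], 1], [[0, 0, 0], [0.018, -0.24, 0.04], 1], [[0, 0, 0], [0.018, -0.24, -0.05], 1], [[0, 0, 0], [0.018, -0.24, -0.15], 1], [[0, 0, 0], [0.018, -0.24, -0.189], 1], [[0, 0, 0], [0.018, -0.24, -0.189], 1], [[0, 0, 0], [0.018, -0.24, -0.189], 1], [[0, 0, 0], [0.018, -0.24, -0.189], 1]]'

```text
time: 24.7
tool_pos: [0.5543, -0.0112, 0.2256]
tcp_rot: [3.14, 0.112, 0.001]
wrist_force: [0.2, 0.5, -4.0]
width: 0.071
```

```bash
python3 - <<'E'
from h import *
s=status.read_state(); print(s['tool_pos'],s['wrist_force'])
im,d,i=shot('wrist'); P=cloud(d,i)
o=np.array([.5856,.0221]); a=np.radians(4.4); Rz=np.array([[np.cos(a),-np.sin(a)],[np.sin(a),np.cos(a)]])
L=(P[...,:2]-o)@Rz; z=P[...,2]
for nm,b in(('bar',(-.045,-.019)),('plate',(-.019,.028))):
    m=(d>0)&(z>.235)&(z<.3)&(abs(L[...,0])<(.02 if nm=='bar' else .004))&(L[...,1]>b[0])&(L[...,1]<b[1]); Q=np.c_[L[m],z[m]]
    print(nm,len(Q),np.percentile(Q,[1,50,90,99],axis=0).round(4).tolist())
m=(d>0)&(z>.235)&(z<.252)&(abs(L[...,1]+.032)<.02)&(L[...,0]>.0); print('bar xmax',L[...,0][m].max())
E
```

```text
[ 0.55425193 -0.0111935   0.22562154] [ 0.22497241  0.5335958  -3.98661592]
bar 3908 [[-0.0197, -0.0446, 0.2421], [-0.013, -0.032, 0.2462], [0.014, -0.0227, 0.2978], [0.0194, -0.0193, 0.2997]]
plate 3627 [[-0.003, -0.0183, 0.2352], [0.002, 0.0047, 0.2556], [0.0031, 0.0206, 0.2568], [0.0035, 0.0243, 0.2574]]
bar xmax 0.052506679893110274
```

>>> move_arm --deltas '[[[0, 0, 0], [-0.002, 0.03, -0.004], 1], [[0, 0, 0], [-0.005, 0.065, -0.004], 1], [[0, 0, 0], [-0.005, 0.065, -0.004], 1], [[0, 0, 0], [-0.005, 0.065, -0.004], 1]]'

```text
time: 25.25
tool_pos: [0.5535, -0.0047, 0.2248]
tcp_rot: [3.139, 0.113, 0.0]
wrist_force: [0.2, 0.5, -2.9]
width: 0.068
```

>>> move_arm --deltas '[[[0, 0, 0], [-0.001, 0.01, 0], 1], [[0, 0, 0], [-0.001, 0.01, 0], 1]]'

```text
time: 25.5
tool_pos: [0.5533, -0.0037, 0.2248]
tcp_rot: [-3.14, -0.112, 0.0]
wrist_force: [-0.3, 0.2, -3.5]
width: 0.071
```

>>> move_arm --deltas '[[[0, 0, 0], [-0.001, 0.01, 0], 1], [[0, 0, 0], [-0.001, 0.01, 0], 1]]'

```text
time: 25.75
tool_pos: [0.5532, -0.0027, 0.2248]
tcp_rot: [-3.14, -0.112, 0.0]
wrist_force: [-0.7, 0.2, -2.9]
width: 0.071
```

>>> move_arm --deltas '[[[0, 0, 0], [-0.001, 0.01, 0.003], 1], [[0, 0, 0], [-0.001, 0.01, 0.003], 1]]'

```text
time: 26.0
tool_pos: [0.5532, -0.0017, 0.2251]
tcp_rot: [-3.14, -0.112, -0.0]
wrist_force: [-0.1, 0.4, -2.8]
width: 0.07
```

>>> move_arm --deltas '[[[0, 0, 0], [-0.001, 0.01, 0], 1], [[0, 0, 0], [-0.001, 0.01, 0], 1]]'

```text
time: 26.25
tool_pos: [0.553, -0.0007, 0.2251]
tcp_rot: [3.14, 0.112, 0.0]
wrist_force: [-0.1, 0.2, -3.0]
width: 0.072
```

>>> move_arm --deltas '[[[0, 0, 0], [-0.001, 0.01, 0], 1], [[0, 0, 0], [-0.001, 0.01, 0], 1]]'

```text
time: 26.5
tool_pos: [0.5529, 0.0003, 0.2251]
tcp_rot: [-3.14, -0.112, -0.0]
wrist_force: [0.3, -0.1, -3.5]
width: 0.069
```

>>> move_arm --deltas '[[[0, 0, 0], [-0.001, 0.01, 0], 1], [[0, 0, 0], [-0.001, 0.01, 0], 1]]'

```text
time: 26.75
tool_pos: [0.5528, 0.0013, 0.2251]
tcp_rot: [3.14, 0.112, 0.0]
wrist_force: [0.2, -0.3, -2.3]
width: 0.071
```

>>> move_arm --deltas '[[[0, 0, 0], [-0.001, 0.015, 0], 1], [[0, 0, 0], [-0.002, 0.03, 0], 1], [[0, 0, 0], [-0.002, 0.03, 0], 1]]'

```text
time: 27.12
tool_pos: [0.5526, 0.0044, 0.225]
tcp_rot: [-3.14, -0.113, 0.0]
wrist_force: [-0.4, 0.8, -3.5]
width: 0.069
```

>>> move_arm --deltas '[[[0, 0, 0], [-0.001, 0.015, 0], 1], [[0, 0, 0], [-0.003, 0.03, 0], 1], [[0, 0, 0], [-0.004, 0.05, 0], 1], [[0, 0, 0], [-0.004, 0.05, 0], 1]]'

```text
time: 27.62
tool_pos: [0.5522, 0.0094, 0.2251]
tcp_rot: [-3.14, -0.113, -0.0]
wrist_force: [0.3, 0.3, -2.7]
width: 0.072
```

>>> move_arm --deltas '[[[0, 0, 0], [-0.002, 0.015, 0], 1], [[0, 0, 0], [-0.005, 0.03, 0], 1], [[0, 0, 0], [-0.006, 0.05, 0], 1], [[0, 0, 0], [-0.006, 0.07, 0], 1], [[0, 0, 0], [-0.006, 0.07, 0], 1]]'

```text
time: 28.25
tool_pos: [0.5517, 0.0164, 0.2251]
tcp_rot: [-3.14, -0.113, -0.0]
wrist_force: [0.5, -0.6, -3.3]
width: 0.072
```

Now I'll feel for the back wall, expected near y ≈ 0.0208.

>>> move_arm --deltas '[[[0, 0, 0], [-0.001, 0.015, 0], 1], [[0, 0, 0], [-0.001, 0.02, 0], 1], [[0, 0, 0], [-0.001, 0.02, 0], 1]]'

```text
time: 28.62
tool_pos: [0.5516, 0.0182, 0.2251]
tcp_rot: [3.14, 0.112, 0.0]
wrist_force: [0.4, -0.2, -2.6]
width: 0.069
```

>>> move_arm --deltas '[[[0, 0, 0], [-0.001, 0.01, 0], 1], [[0, 0, 0], [-0.001, 0.01, 0], 1], [[0, 0, 0], [-0.001, 0.01, 0], 1]]'

```text
time: 29.0
tool_pos: [0.5514, 0.0192, 0.2251]
tcp_rot: [3.14, 0.112, -0.0]
wrist_force: [-0.5, 0.6, -3.3]
width: 0.07
```

>>> move_arm --deltas '[[[0, 0, 0], [0, 0.005, 0], 1], [[0, 0, 0], [0, 0.005, 0], 1], [[0, 0, 0], [0, 0.005, 0], 1]]'

```text
time: 29.38
tool_pos: [0.5515, 0.0197, 0.2251]
tcp_rot: [-3.14, -0.112, -0.0]
wrist_force: [0.8, -0.4, -3.1]
width: 0.068
```

>>> move_arm --deltas '[[[0, 0, 0], [0, 0.005, 0], 1], [[0, 0, 0], [0, 0.005, 0], 1], [[0, 0, 0], [0, 0.005, 0], 1]]'

```text
time: 29.75
tool_pos: [0.5514, 0.0203, 0.2251]
tcp_rot: [-3.14, -0.112, 0.0]
wrist_force: [0.1, -0.3, -3.5]
width: 0.071
```

>>> move_arm --deltas '[[[0, 0, 0], [0, 0.005, 0], 1], [[0, 0, 0], [0, 0.005, 0], 1], [[0, 0, 0], [0, 0.005, 0], 1]]'

```text
time: 30.12
tool_pos: [0.5515, 0.0207, 0.2251]
tcp_rot: [3.14, 0.112, 0.0]
wrist_force: [0.6, -0.5, -3.7]
width: 0.064
```

>>> move_arm --deltas '[[[0, 0, 0], [0, 0.005, 0], 1], [[0, 0, 0], [0, 0.005, 0], 1], [[0, 0, 0], [0, 0.005, 0], 1]]'

```text
time: 30.5
tool_pos: [0.5515, 0.0209, 0.2251]
tcp_rot: [3.139, 0.112, 0.0]
wrist_force: [0.9, -1.9, -3.3]
width: 0.069
```

>>> move_arm --deltas '[[[0, 0, 0], [0, 0.003, 0], 1], [[0, 0, 0], [0, 0.003, 0], 1], [[0, 0, 0], [0, 0.003, 0], 1]]'

```text
time: 30.88
tool_pos: [0.5515, 0.0212, 0.2251]
tcp_rot: [3.139, 0.112, -0.0]
wrist_force: [1.3, -4.5, -3.3]
width: 0.072
```

The back wall was felt at y ≈ 0.0208, as predicted. I'll back off 2 mm to the throat centre and lower.

>>> move_arm --deltas '[[[0, 0, 0], [0.002, -0.026, 0], 1], [[0, 0, 0], [0.002, -0.026, 0], 1], [[0, 0, 0], [0.002, -0.026, -0.02], 1], [[0, 0, 0], [0.002, -0.026, -0.04], 1], [[0, 0, 0], [0.002, -0.026, -0.06], 1], [[0, 0, 0], [0.002, -0.026, -0.06], 1]]'

```text
time: 31.62
tool_pos: [0.5514, 0.019, 0.2187]
tcp_rot: [-3.139, -0.112, 0.001]
wrist_force: [-0.2, -0.1, -3.1]
width: 0.073
```

>>> move_arm --deltas '[[[0, 0, 0], [0, 0, -0.02], 1], [[0, 0, 0], [0, 0, -0.04], 1], [[0, 0, 0], [0, 0, -0.06], 1], [[0, 0, 0], [0, 0, -0.06], 1], [[0, 0, 0], [0, 0, -0.06], 1]]'

```text
time: 32.25
tool_pos: [0.5517, 0.0189, 0.2131]
tcp_rot: [-3.14, -0.112, 0.0]
wrist_force: [-0.3, -0.2, -4.3]
width: 0.07
```

>>> move_arm --deltas '[[[0, 0, 0], [0, 0, -0.01], 1], [[0, 0, 0], [0, 0, -0.01], 1], [[0, 0, 0], [0, 0, -0.01], 1]]'

```text
time: 32.62
tool_pos: [0.5517, 0.0189, 0.2121]
tcp_rot: [3.14, 0.112, 0.0]
wrist_force: [-0.2, -0.3, -2.7]
width: 0.072
```

>>> move_arm --deltas '[[[0, 0, 0], [0, 0, -0.006], 1], [[0, 0, 0], [0, 0, -0.006], 1], [[0, 0, 0], [0, 0, -0.006], 1]]'

```text
time: 33.0
tool_pos: [0.5516, 0.0189, 0.2115]
tcp_rot: [-3.14, -0.112, -0.0]
wrist_force: [0.6, -0.1, -2.6]
width: 0.068
```

>>> move_arm --deltas '[[[0, 0, 0], [0, 0, -0.005], 1], [[0, 0, 0], [0, 0, -0.005], 1], [[0, 0, 0], [0, 0, -0.005], 1]]'

```text
time: 33.38
tool_pos: [0.5516, 0.0189, 0.211]
tcp_rot: [-3.14, -0.112, -0.0]
wrist_force: [0.6, -0.2, -3.2]
width: 0.067
```

>>> move_arm --deltas '[[[0, 0, 0], [0, 0, -0.004], 1], [[0, 0, 0], [0, 0, -0.004], 1], [[0, 0, 0], [0, 0, -0.004], 1]]'

```text
time: 33.75
tool_pos: [0.5517, 0.0189, 0.2106]
tcp_rot: [-3.14, -0.112, -0.0]
wrist_force: [-0.0, 0.8, -2.3]
width: 0.067
```

>>> move_arm --deltas '[[[0, 0, 0], [0, 0, -0.003], 1], [[0, 0, 0], [0, 0, -0.003], 1], [[0, 0, 0], [0, 0, -0.003], 1]]'

```text
time: 34.12
tool_pos: [0.5518, 0.0189, 0.2105]
tcp_rot: [-3.14, -0.112, -0.001]
wrist_force: [0.0, -0.0, -2.1]
width: 0.069
```

>>> move_arm --deltas '[[[0, 0, 0], [0, 0, -0.002], 1], [[0, 0, 0], [0, 0, -0.002], 1], [[0, 0, 0], [0, 0, -0.002], 1]]'

```text
time: 34.5
tool_pos: [0.5518, 0.0189, 0.2103]
tcp_rot: [3.14, 0.112, 0.001]
wrist_force: [0.2, 0.2, -0.8]
width: 0.069
```

>>> move_arm --deltas '[[[0, 0, 0], [0, 0, -0.001], 1], [[0, 0, 0], [0, 0, -0.001], 1], [[0, 0, 0], [0, 0, -0.001], 1]]' --grip_force 20

```text
time: 34.88
tool_pos: [0.5518, 0.0189, 0.2101]
tcp_rot: [3.14, 0.112, 0.001]
wrist_force: [0.7, 0.2, -1.3]
width: 0.072
```

>>> move_arm --deltas '[[[0, 0, 0], [0, 0, 0], 0.7], [[0, 0, 0], [0, 0, 0], 0.5], [[0, 0, 0], [0, 0, 0], 0.3], [[0, 0, 0], [0, 0, 0], 0.2], [[0, 0, 0], [0, 0, 0], 0.2]]'

```text
time: 35.5
tool_pos: [0.5517, 0.0189, 0.21]
tcp_rot: [3.14, 0.112, 0.0]
wrist_force: [-0.5, -0.5, -0.7]
width: 0.405
```

```bash
python3 - <<'E'
from h import *
s=status.read_state(); print(s['tool_pos'],s['wrist_force'],s['width'])
im,d,i=shot('wrist'); sc,_,_=shot('scene')
save(np.hstack([cv2.resize(im[:400,80:560],(400,333)),cv2.resize(sc[190:340,240:420],(400,333),interpolation=2)]),'w5')
E
```

```text
[0.55165825 0.01891414 0.21001046] [-0.52188864 -0.4864586  -0.72022345] 0.4054667752698944
```

View pics/w5.png

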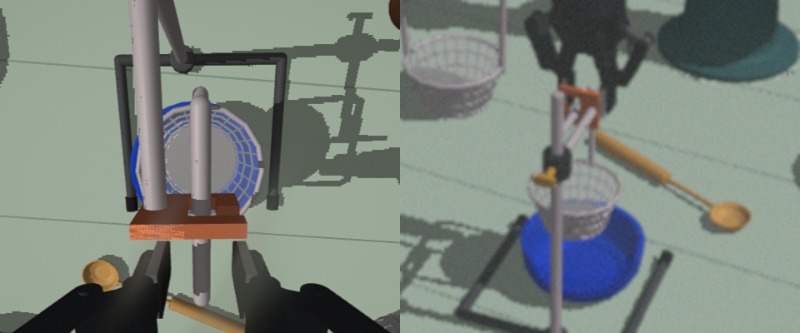

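The sieve hangs on the hook with its bar through the slot, level over the bowl, and the fingers are open and clear of it. Next I'll withdraw straight up.

>>> move_arm --deltas '[[[0, 0, 0], [0, 0, 0.1], 0.2], [[0, 0, 0], [0, 0, 0.3], 0.2], [[0, 0, 0], [0, 0, 0.6], 0.2], [[0, 0, 0], [0, 0, 1], 0.2], [[0, 0, 0], [0, 0, 1], 0.2]]'

```text
time: 36.22
tool_pos: [0.5544, 0.0189, 0.3166]
tcp_rot: [3.139, 0.112, 0.016]
wrist_force: [0.3, -1.1, -0.2]
width: 0.402
```

>>> move_arm --deltas '[[[0, 0, 0], [-0.4, 0, 0.2], 0.2], [[0, 0, 0], [-1, -0.5, 0.5], 0.2], [[0, 0, 0], [-1, -1, 0.5], 0.2], [[0, 0, 0], [-1, -1, 0.5], 0.2], [[0, 0, 0], [-1, -1, 0.5], 0.2], [[0, 0, 0], [-1, -1, 0.5], 0.2]]'

```text
time: 36.98
tool_pos: [0.4518, -0.08, 0.3595]
tcp_rot: [-3.139, -0.114, 0.001]
wrist_force: [0.0, -0.5, -0.3]
width: 0.395
```

```bash
python3 - <<'E'
from h import *
s=status.read_state(); print(s['time'],s['tool_pos'],s['wrist_force'])
o=np.array([.5856,.0221]); a=np.radians(4.4); Rz=np.array([[np.cos(a),-np.sin(a)],[np.sin(a),np.cos(a)]])
im,d,i=shot('top'); sc,sd,si=shot('scene')
K,R,t=[np.array(i[k]) for k in('K','R','t')]; C=-R.T@t.ravel()
r,g,b=[im[...,k].astype(int) for k in range(3)]
m=((b>1.6*g)&(b>60)&(b>2*r)); m[:180]=0; m[290:]=0; v,u=np.nonzero(m)
ray=np.stack([(u-K[0,2])/K[0,0],(v-K[1,2])/K[1,1],np.ones(len(u))],-1)@R
X=C+ray*((0.055-C[2])/ray[:,2:]); X=X[(abs(X[:,:2]-o)<.12).all(1)]
(c,rad)=cv2.minEnclosingCircle(X[:,:2].astype(np.float32)); print('bowl rel',(np.array(c)-o)@Rz,rad)
for nm,dd,ii in(('top',d,i),('scene',sd,si)):
    P=cloud(dd,ii); L=(P[...,:2]-o)@Rz; z=P[...,2]
    for x in(-.04,-.03,-.02,-.012,.02,.03,.04):
        k=(dd>0)&(abs(L[...,0]-x)<.005)&(abs(L[...,1])<.012)&(z>.2)&(z<.27)
        if k.sum(): print(nm,x,k.sum(),np.median(L[k],0).round(4)[1],np.percentile(z[k],80).round(4))
save(np.hstack([cv2.resize(im[150:270,230:400],(400,282)),cv2.resize(sc[190:340,240:420],(400,282),interpolation=2)]),'end')
E
```

```text
36.975 [ 0.4518122  -0.08002913  0.35947782] [ 0.03937361 -0.54332629 -0.25607999]
bowl rel [-0.0204608   0.01183108] 0.06835025548934937
top -0.04 14 0.0005 0.2326
top -0.03 17 0.002 0.2339
top -0.02 18 -0.0004 0.2342
top -0.012 16 0.0 0.2332
top 0.02 17 -0.0005 0.2328
top 0.03 18 0.0009 0.2344
top 0.04 14 0.0003 0.2362
scene -0.04 3 0.0047 0.2342
scene -0.02 1 -0.0029 0.2302
scene -0.012 2 -0.003 0.2505
scene 0.02 12 0.0031 0.233
scene 0.03 7 0.0032 0.2341
scene 0.04 4 0.0051 0.2348
```

View pics/end.png

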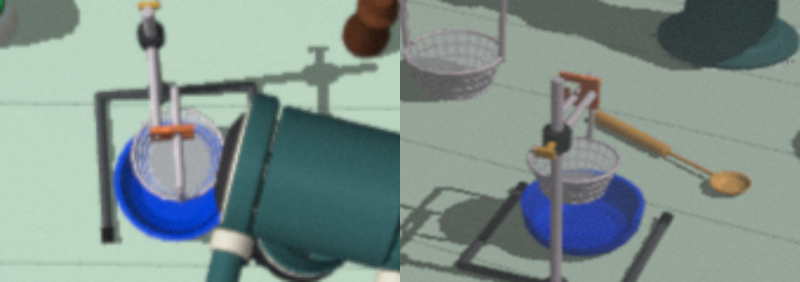

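The bowl looks off centre towards −x, but the arm hides one side of it. I'll clear the arm and re-measure.

>>> move_arm --deltas '[[[0, 0, 0], [0, -0.5, 0], 0.2], [[0, 0, 0], [0, -1, 0], 0.2], [[0, 0, 0], [0, -1, 0], 0.2]]'

```text
time: 37.45
tool_pos: [0.4518, -0.1827, 0.3592]
tcp_rot: [-3.14, -0.109, 0.002]
wrist_force: [0.6, 0.3, -0.2]
width: 0.401
```

>>> move_arm --deltas '[[[0, 0, 0], [0, -0.5, 0], 0.2], [[0, 0, 0], [0, -1, 0], 0.2], [[0, 0, 0], [0, -1, 0], 0.2]]'

```text
time: 37.83
tool_pos: [0.452, -0.282, 0.3591]
tcp_rot: [-3.139, -0.11, 0.002]
wrist_force: [-0.7, 0.6, -0.4]
width: 0.4
```

```bash
python3 - <<'E'
from h import *
from scipy.optimize import least_squares
o=np.array([.5856,.0221]); a=np.radians(4.4); Rz=np.array([[np.cos(a),-np.sin(a)],[np.sin(a),np.cos(a)]])
for cam,w in(('top',(170,290,250,370)),('scene',(250,330,270,350))):
    im,d,i=shot(cam); K,R,t=[np.array(i[k]) for k in('K','R','t')]; C=-R.T@t.ravel()
    r,g,b=[im[...,k].astype(int) for k in range(3)]
    m=((b>1.6*g)&(b>60)&(b>2*r)); k=np.zeros_like(m); k[w[0]:w[1],w[2]:w[3]]=1; m&=k
    v,u=np.nonzero(m); 
    ray=np.stack([(u-K[0,2])/K[0,0],(v-K[1,2])/K[1,1],np.ones(len(u))],-1)@R
    X=((C+ray*((0.055-C[2])/ray[:,2:]))[:,:2]-o)@Rz
    print(cam,len(X),X.min(0),X.max(0))
    c=X.mean(0)
    for it in range(5):
        an=np.arctan2(*(X-c).T[::-1]); q=np.floor(an/(2*np.pi/36)).astype(int)
        E=np.array([X[q==k][np.argmax(np.linalg.norm(X[q==k]-c,axis=1))] for k in set(q)])
        f=least_squares(lambda p:np.linalg.norm(E-p,axis=1)-.069,c,loss='soft_l1',f_scale=.003); c=f.x
    print('centre',c,np.round(f.fun*1000,1)); save(im,'fin_'+cam)
E
```

```text
top 991 [-0.08227028 -0.06197875] [0.03214803 0.07650614]
centre [-0.01448673  0.00675487] [-1.4 -0.8 -0.1 -0.   0.6  0.8  0.9  0.1 -0.3 -0.8  0.1  0.3 -0.5 -2.1
 -0.6  0.8  0.1  0.5  0.2 -0.2  0.5 -0.1 -0.3 -0.3 -0.4 -0.1]
scene 1352 [-0.07902185 -0.06250418] [0.08729406 0.08053126]
centre [0.01172254 0.01729973] [  7.1   8.6   7.9   6.4   5.    0.8  -2.1  -4.5  -5.8  -6.8  -7.4  -4.9
   1.6   4.8  11.6  14.6  18.4  22.  -46.3 -47.5 -51.5 -51.1 -50.3  17.
  15.4  13.8   8.8   3.8  -1.9  -5.8  -6.4  -4.2  -3.3  -0.3 -11.9   2. ]
```

The unobstructed top-view fit puts the bowl at (−14, +7) mm, 16 mm from the point below the hook, with residuals under about 2 mm. That is inside the 25 mm limit, so I'm handing in.

```bash
python3 -c "
from workcell import order,status; print(status.read_state()['time']); print(order.finish_job())"
```

```text
37.925
the job is handed in; nothing more can be done
None
```

The blue bowl is on the ledge under the hook and the small steel sieve hangs level on the hook over it. I handed the job in at 37.9 s; it reports no verdict.

**Bowl:** I carried it by a rim pinch and set it down between the prongs. The last top-view fit puts its middle at about (−14, +7) mm in the stand frame. That is about 16 mm from the point below the hook, against a 25 mm limit.

**Hook contact:** I felt for the top of the overhang, entered the side slot without contact, then felt the back wall and backed off 2 mm. I then lowered the bar to the throat floor. Contact with the stand rose about 4.5 N at most over the reading before touch, against the 10 N limit.

**Sieve:** The last depth check has the bar within about 1 mm of the throat's middle and level along its length. The bar top is at about 0.233–0.234 m, so its axis is near 0.229 m. That agrees with the floor height felt by touch.

**Checks that disagreed:**
- The first bowl check gave about 24 mm off. The arm was hiding part of the rim, so I moved it and measured again.
- The scene-camera fit of the bowl failed, with residuals up to about 50 mm. I discarded it, so the bowl's position rests on the top view alone.

The gripper is open and clear of everything. I did not measure the other things again at the end, but nothing the arm carried came near them.

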